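# Set the sprung portion-length gauge to its red clip

### The arm

A 6-joint arm with a two-finger parallel gripper is mounted at the origin on a cart in front of the work surface, level with it; the furniture and walls round the work are solid. World frame = base frame: x ahead of the robot, y to its left, z up, the work surface at z = 0. Lengths are in m, angles in rad, forces in N, time in s.
With the tool pointing down it reaches from about 0.3 to 0.875 m from the base axis. Payload 6.4 kg.
Tool frame: the origin (TCP) lies midway between the tips of the shut fingers; the grasp point (between the pads) lies 19 mm behind it (ctrl.pinch_z is the distance from the TCP to the grasp point, in m); z points along the fingers, y is the line along which they close (so a half turn about z gives the same grasp; the last joint's range is limited). The gripper opens to 85 mm and grips with 20 to 120 N. Pads are 22 mm wide; open, the fingers measure 114 mm over their backs; the gripper's body (76 mm by 85 mm) begins 54 mm behind the grasp point. The pads swing forward as they close: fully open they stand 13 mm farther back than shut.
Start: joints at [-1.447, 0.181, 1.607, -0, 1.354, -0.206], TCP at [0.186, -0.544, 0.231] pointing down, gripper open.
Joint ranges: [-2.99, 2.99], [-0.89, 2.07], [0.3, 2.58], [-1.14, 4.28], [0, 2.63], [-3.12, 3.12]. Speed limits (rad/s): [2.57, 2.57, 3.01, 3.14, 3.14, 3.14].

### API

Orientations are given as a unit quaternion [w, x, y, z].
In Python, from bench import ctrl gives the robot as it stands.
- The arm moves only by the tool apply_moves, never from a script. Its argument "moves" is a list of rows, each an object with "jaw": the opening, from 0 (shut) to 1 (fully open); "offset": the shift along the tool's x, y, z in mm, a list of three; "rot": the turn, a rotation vector about the tool's x, y, z in degrees, a list of three. In form: [{"jaw": jaw, "offset": [dx, dy, dz], "rot": [ax, ay, az]}, ...]. A call has exactly 5 rows; each row shifts and turns the commanded pose from where the row before left it, along the tool's axes as they then stand; what a row does not reach is not made up. A row lasts 1/8 s, in which the tool goes at most 62.5 mm and 10.7 degrees, less where a joint would pass 70% of its speed; a pose out of reach is approached as far as the arm can. A call is refused whole if a number of a shift passes 62.5 or a number of a turn 10.7, either way. A call with a gripper value outside its range is refused whole. The fingers move at their own pace and stop on an object; the grip force is fixed at half the most. Time passes only in rows, so rows that do not move let the fingers close, or fill a call up. It gives the time, the measured TCP pose, the force, the opening and the grip force at its end, in the units of the state.
- ctrl.get_obs(): the state, without advancing time (a new reading comes with each control period).
- ctrl.camera(name): name is "scene" or "side" or "wrist"; returns (picture, depth): 384x512x3 uint8, red, green, blue; 384x512 float32, m along the optical axis (not along the pixel's ray), 0 where there is no reading.
- ctrl.camera_params(name): a dict with "K" (3x3 intrinsics, pixels), "cam_to_world" (4x4, takes a point from camera to world coordinates); the wrist camera has in their place "mount" (4x4, takes a point from camera to tool coordinates, whose origin is the TCP and whose axes are the flange's). Camera axes: x right, y down, z forward; pixel columns grow to the right and rows downward; lengths in m; the calibration is good to about 2 mm. A picture is of the moment at which its call begins: read the wrist's pose just before it. camera_params takes no time and is no camera call.
- ctrl.hand_in(): hands the job in; it is judged then, once.
Trained networks look in the newest picture that a camera, given by its name, has taken for a name from the list of things; names that differ only in an ending like _2 or _b are one class to them, and where a whole thing is asked for, a point or a joint stands for the part that bears it (a point fixed in the world has none). Each returns a list of dicts, best first, with "score" (0 to 1); they miss things now and then, are a little off and sometimes report something else, mostly with a low value. They report only what shows in the picture. A call takes as long as a camera call.
- ctrl.outline_of(camera, target): "region" (384x512 bool, what is visible of it) and "position" ([column, row] in pixels, amid what is visible of it).
The state is a dict: "time_s": time; "q": joint angles; "dq": joint speeds; "joint_efforts": joint torques, N m; "eef_pos": TCP position; "eef_rot": TCP orientation; "wrist_force": force on the tool from outside, world axes, zero at the start; "torque": the same for the moment, N m; "opening": opening from 0.0 (shut) to 1.0 (fully open); "grasp_force": force on a finger pad.
Only numpy, scipy, OpenCV 4.12 (cv2) and the standard library are available. Lean on these libraries where they do the work, as an engineer would, in place of code of your own. Each camera call takes 0.05 s, during which the arm holds its last target. There are 200 camera calls.

### The job

Set the portion-length gauge under the small spice shelf: take its black grip, raise it, draw it out against the spring to the red clip, and feel for the slot of the steel keeper there until the tooth beneath the grip drops fully in; keep hold of the grip until it is in, then let go so that the gauge stays set by itself. Do not let it snap back home, and do not disturb the things on the shelf or on the worktop.

Things in the scene. Friction and masses are not known exactly. Their poses are not given: they have to be found in the camera images.
- gauge: The fixed gauge. Origin on the worktop (z = 0) under the middle of its grey housing's front face; x points into the housing (the bar is drawn out along -x), z up. Aluminium rail x -215 to +105 mm, 70 wide, 12 high, with black graduation lines; housing x 0 to 100 mm, 80 wide, top at 90 mm. A wooden shelf on steel posts (y = +-100 mm) stands over it.
- shelf_edge (a point): Middle of the lower front edge of the wooden shelf: gauge x = -37 mm, 160 mm above the worktop. Shelf 220 wide, 12 thick, guard rail up to 213 mm. It overhangs the housing nearly to the home grip: a gripper pointing straight down would strike it, so come in with the tool leaning back 25 to 45 degrees from vertical, upper end toward gauge -x.
- grip: Black upright grip at the outer end of the steel bar: a block 18 wide (y), 24 deep (x), 48 high; axes as the gauge's while the bar is down. Origin inside it where it is best pinched, 22 mm below its top, 75 mm above the worktop; with the bar home at gauge x = -50 mm. It moves with the bar. Pinch it across its 18 mm width.
- tooth (a point): Centre of the underside of the steel tooth beneath the grip, 61 mm straight below the grip's origin. The tooth is 9 long (gauge x), 20 wide (gauge y); with the bar down its underside is 14 mm above the worktop (2 mm above the rail). It moves with the bar. It must rise over 12 mm to ride over the keeper; in the slot, the wall nearer the housing holds it against the spring.
- clip: Red clip over the rail: two cheeks 72 long (x), tops 30 mm above the worktop. Axes as the gauge's; origin midway, on the rail's top (z = 12 mm). Between them a steel keeper 54 long, 62 wide, top 26 mm above the worktop, with a through slot 14 long for the tooth. The slot's middle lies up to 8 mm either way in x from this origin: find it by sight or touch. Draw to this origin: 50 to 90 mm.
- bar (a joint): How far the bar is drawn out of the housing, m: 0 home, 0.135 at its end stop. A spring pulls it home with about 5.4 N at home and 90 N/m more as it is drawn (14 N at 95 mm).
- rocker (a joint): How far the bar is rocked up, rad: 0 fully down, at most 0.20. It pivots on a level axis (gauge y) inside the housing at gauge x = +85 mm, 20 mm above the worktop, so the tooth is 135 mm from the pivot when home and farther by the draw. With the tooth on the keeper's top it reads about 0.05 to 0.07. It falls by its own weight and a light spring (some 5 N to raise at the grip).
- tea_box: Green and white carton 50x68x92 mm, standing on the shelf; leave alone. Origin at the centre of its underside.
- bean_tin: Red tin, 57 across, 72 high, on the shelf; leave alone. Origin at the centre of its underside.
- tea_caddy: Plain steel canister 53 across, 67 high, on the shelf; leave alone. Origin at the centre of its underside.
- mandarin: Orange mandarin 58 mm, on the worktop; leave alone. Origin at its underside.
- flat_tin: Flat tin 86 across, 40 high, on the worktop; leave alone. Origin at the centre of its underside.
- coffee_jar: Glass jar with grey lid, 80 across, 113 high, on the worktop; leave alone. Origin at the centre of its underside.

How it is judged:
By the outcome, as a careful person would: the job done as asked, in the order asked, and still so for the second after the job is handed in, with the robot touching nothing.
It also fails if it takes over 64 s, if anything falls off the work surface, if the arm or the gripper's body presses on something with over 40 N, if the wrist force passes 120 N, or if a joint passes its speed limit or range.

## Working session

There is one attempt and no reset: what is moved stays moved. The work goes in short steps, Python scripts to look and compute and a tool call to move; the robot and the scene stay as the last step left them, time stands still between calls to the robot, and variables do not carry over. Pictures are saved under pics/ and viewed, at most 10 in all, crops included, and the job is handed in when it is done.

Besides the shell and the picture viewer there is one more tool, called after ">>>" by a JSON object that holds its "method" and its "body", one argument or row to a line. apply_moves: Moves the arm, as the interface text tells. Its arguments: {"type":"object","properties":{"moves":{"type":"array"}},"required":["moves"]}

```bash
mkdir -p pics; cat > h.py <<'E'
import numpy as np, cv2
from bench import ctrl
from scipy.spatial.transform import Rotation as R
def rot(q): return R.from_quat([q[1],q[2],q[3],q[0]])
def snap(n,f):
    o=ctrl.get_obs(); im,d=ctrl.camera(n); cv2.imwrite('pics/'+f,im[:,:,::-1]); return im,d,o
def pose(n,o=None):
    p=ctrl.camera_params(n)
    if 'cam_to_world' in p: return np.array(p['K']),np.array(p['cam_to_world'])
    T=np.eye(4);T[:3,:3]=rot(o['eef_rot']).as_matrix();T[:3,3]=o['eef_pos'];return np.array(p['K']),T@np.array(p['mount'])
def pts(d,K,T):
    v,u=np.mgrid[:d.shape[0],:d.shape[1]]
    P=np.stack([(u-K[0,2])/K[0,0]*d,(v-K[1,2])/K[1,1]*d,d],-1)
    return P@T[:3,:3].T+T[:3,3]
E
python3 - <<'E'
from h import *
np.set_printoptions(precision=4,suppress=True)
ims=[]
for c in ['scene','side']:
    im,d,o=snap(c,c+'1.png'); K,T=pose(c,o); P=pts(d,K,T); ims.append(im)
    np.savez(c+'1.npz',P=P,d=d)
    print(c,T[:3,3],T[:3,2])
    for t in ['gauge','grip','clip','tea_box','bean_tin','tea_caddy','mandarin','flat_tin','coffee_jar']:
        for r in ctrl.outline_of(c,t)[:1]:
            m=r['region']&(d>0); q=P[m]
            print(t,round(r['score'],2),np.round(r['position']),m.sum(),np.median(q,0) if len(q) else '', q.min(0) if len(q) else '',q.max(0) if len(q) else '')
print({k:o[k] for k in ['time_s','eef_pos','eef_rot']}, ctrl.pinch_z)
E
```

```text
scene [-0.0292  1.2795  0.9521] [ 0.376  -0.7434 -0.5532]
gauge 0.85 [218. 225.] 3998 [0.5808 0.3311 0.0806] [ 0.3668 -0.6448 -0.3831] [1.1971 0.4144 0.214 ]
grip 0.61 [237. 228.] 132 [0.5288 0.307  0.0756] [ 0.5198  0.1848 -0.0049] [0.5823 0.313  0.099 ]
clip 0.73 [257. 255.] 389 [0.4603 0.3362 0.0211] [ 0.4269  0.2179 -0.0069] [0.5139 0.3458 0.0326]
tea_box 0.8 [188. 188.] 810 [0.6208 0.3852 0.2334] [ 0.5894 -0.4941 -0.3626] [1.28   0.4058 0.2642]
bean_tin 0.95 [217. 186.] 533 [0.5935 0.3135 0.2214] [0.5714 0.2684 0.1684] [0.6332 0.33   0.2437]
tea_caddy 0.51 [216. 162.] 147 [0.6356 0.2415 0.2356] [ 0.6088 -0.5402 -0.2958] [1.1764 0.2652 0.2398]
mandarin 0.66 [292. 214.] 236 [0.4322 0.1252 0.0381] [0.4093 0.0924 0.0092] [0.4652 0.1431 0.0546]
flat_tin 0.87 [313. 208.] 519 [0.3944 0.0389 0.0322] [ 0.355  -0.0627 -0.0028] [0.4517 0.0703 0.0412]
coffee_jar 0.55 [316. 172.] 736 [ 0.4572 -0.1141  0.0721] [ 0.4236 -0.1819 -0.0068] [ 0.5042 -0.0971  0.1143]
side [-0.6062  0.2611  0.664 ] [ 0.8991 -0.0746 -0.4314]
gauge 0.78 [211. 195.] 3367 [0.5796 0.298  0.0878] [ 0.3658  0.174  -0.0037] [0.9289 0.427  0.2149]
grip 0.58 [208. 211.] 100 [0.5242 0.2988 0.0778] [0.5188 0.2887 0.0502] [0.5402 0.3081 0.098 ]
clip 0.74 [200. 238.] 166 [0.4529 0.3274 0.029 ] [ 0.4259  0.254  -0.0007] [0.5342 0.3445 0.033 ]
tea_box 0.61 [186. 153.] 736 [0.6137 0.3586 0.2272] [0.5475 0.3259 0.1353] [0.8324 0.4142 0.2651]
bean_tin 0.72 [206. 155.] 479 [0.5819 0.2923 0.2196] [0.5708 0.2655 0.1702] [0.6335 0.3203 0.2449]
tea_caddy 0.69 [228. 154.] 397 [0.6191 0.2352 0.2149] [0.5447 0.2041 0.1475] [0.9243 0.259  0.2398]
mandarin 0.87 [278. 238.] 332 [0.4227 0.1095 0.0378] [ 0.4045  0.0806 -0.0017] [0.5182 0.1343 0.054 ]
flat_tin 0.83 [313. 245.] 779 [0.3804 0.0225 0.035 ] [ 0.3543 -0.0381 -0.0022] [0.4999 0.0627 0.0424]
{'time_s': 0.5, 'eef_pos': array([ 0.1862, -0.544 ,  0.2313]), 'eef_rot': array([-0.    ,  0.9864,  0.1641, -0.    ])} 0.0187
```

```bash
python3 - <<'E'
from h import *
np.set_printoptions(precision=4,suppress=True)
a=cv2.imread('pics/scene1.png')[130:300,150:350]; b=cv2.imread('pics/side1.png')[120:290,130:330]
cv2.imwrite('pics/c1.png',cv2.resize(np.vstack([np.hstack([a,b])]),None,fx=2,fy=2,interpolation=cv2.INTER_CUBIC))
for c in ['scene','side']:
    P=np.load(c+'1.npz')['P']; im=cv2.imread('pics/%s1.png'%c).astype(int)
    box=(P[...,0]>.3)&(P[...,0]<.75)&(P[...,1]>.15)&(P[...,1]<.45)
    red=(im[...,2]>im[...,1]*1.8)&(im[...,2]>80)&box
    for nm,m in [('cheeks',red&(abs(P[...,2]-.03)<.004)),('rail',box&(abs(P[...,2]-.012)<.003)),('guard',box&(abs(P[...,2]-.211)<.006)),('housing',box&(abs(P[...,2]-.09)<.003)&(P[...,0]>.56))]:
        q=P[m][:,:2]
        if len(q)<5: print(c,nm,len(q)); continue
        r=cv2.minAreaRect((q*1000).astype(np.float32)); print(c,nm,len(q),np.round(r[0],1),np.round(r[1],1),round(r[2],1),np.percentile(q,[2,50,98],axis=0).ravel())
E
```

```text
scene cheeks 102 [462.9 301.1] [84.  66.7] 89.4 [0.4302 0.2617 0.4614 0.3319 0.495  0.3424]
scene rail 600 [532.8 326. ] [340.5 119.1] 19.4 [0.3713 0.2668 0.467  0.3069 0.6552 0.3462]
scene guard 460 [622.7 301.5] [151.1 209.4] 0.5 [0.5483 0.2001 0.6057 0.3514 0.6954 0.4049]
scene housing 110 [633.8 301.4] [112.7 210.9] 0.4 [0.5776 0.2009 0.5928 0.3289 0.6882 0.406 ]
side cheeks 95 [462.1 298.9] [79.3 69.3] 88.9 [0.4281 0.2592 0.4579 0.3288 0.4942 0.338 ]
side rail 651 [533.8 271.1] [329.8 254.4] 3.5 [0.3692 0.26   0.4288 0.2966 0.6736 0.3352]
side guard 456 [620.9 299. ] [153.3 204.9] 0.7 [0.5479 0.1976 0.5855 0.299  0.6895 0.4   ]
side housing 355 [635.7 298.2] [113.5 208.2] 0.6 [0.5805 0.2599 0.6271 0.3    0.6834 0.3965]
```

View pics/c1.png

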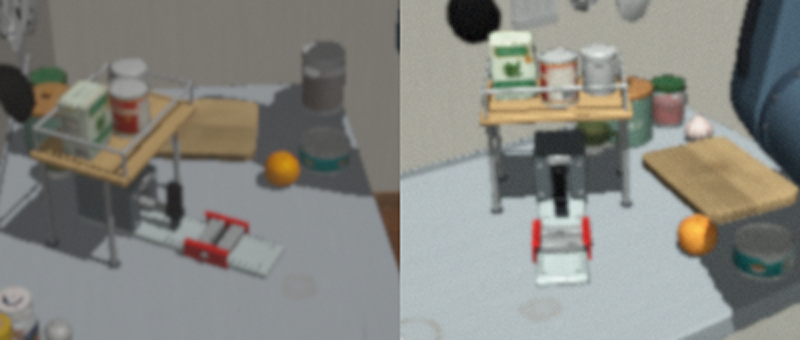

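```bash
cat >> h.py <<'E'
def tool(lean): # lean deg back from vertical toward -x
    s,c=np.sin(np.radians(lean)),np.cos(np.radians(lean))
    return np.array([[c,0,s],[0,-1,0],[s,0,-c]]).T
def plan(wps,p=None,M=None,step=50,deg=8):
    "wps: list of (TCP pos, R matrix, n rows or None); prints rounded rows"
    o=ctrl.get_obs()
    p=np.array(o['eef_pos']) if p is None else p; M=rot(o['eef_rot']).as_matrix() if M is None else M
    for t,N,n in wps:
        t=np.array(t); rv=R.from_matrix(M.T@N).as_rotvec(degrees=True)
        n=n or int(np.ceil(max(np.linalg.norm(t-p)*1000/step,np.linalg.norm(rv)/deg)))
        for k in range(n):
            rv=np.round(R.from_matrix(M.T@N).as_rotvec(degrees=True)/(n-k),1)
            d=np.round(M.T@(t-p)*1000/(n-k),1)
            print('offset',d.tolist(),'rot',rv.tolist())
            p=p+M@d/1000; M=M@R.from_rotvec(rv,degrees=True).as_matrix()
        print('-> ',np.round(p,4))
E
python3 - <<'E'
from h import *
print(np.round(ctrl.camera_params('wrist')['mount'],3),ctrl.camera_params('wrist')['K'])
plan([([.36,-.12,.25],tool(15),10),([.39,.30,.23],tool(38),10)])
E
```

```text
[[-0.001 -0.96  -0.281  0.071]
 [ 1.    -0.002  0.    -0.001]
 [-0.001 -0.281  0.96  -0.141]
 [ 0.     0.     0.     1.   ]] [[292.95295129   0.         255.50689934]
 [  0.         292.95295129 189.29590202]
 [  0.           0.           1.        ]]
offset [30.2, -34.5, -1.9] rot [-0.2, 1.5, 1.9]
offset [29.0, -35.5, -1.2] rot [-0.3, 1.5, 1.9]
offset [27.9, -36.4, -0.7] rot [-0.2, 1.5, 1.9]
offset [26.7, -37.3, -0.1] rot [-0.3, 1.5, 1.9]
offset [25.4, -38.2, 0.4] rot [-0.2, 1.5, 1.9]
offset [24.1, -39.0, 0.9] rot [-0.3, 1.5, 1.9]
offset [22.8, -39.8, 1.4] rot [-0.2, 1.5, 1.8]
offset [21.5, -40.5, 1.8] rot [-0.3, 1.5, 1.9]
offset [20.1, -41.1, 2.1] rot [-0.2, 1.4, 1.8]
offset [18.7, -41.8, 2.5] rot [-0.3, 1.5, 1.9]
->  [ 0.36 -0.12  0.25]
offset [2.4, -42.0, 2.7] rot [0.0, 2.3, -0.0]
offset [2.2, -42.0, 2.8] rot [0.0, 2.3, -0.0]
offset [2.1, -42.0, 2.9] rot [0.0, 2.3, -0.0]
offset [2.0, -42.0, 2.9] rot [0.0, 2.3, -0.0]
offset [1.9, -42.0, 3.0] rot [0.0, 2.3, -0.0]
offset [1.8, -42.0, 3.1] rot [0.0, 2.3, -0.0]
offset [1.7, -42.0, 3.2] rot [0.0, 2.3, -0.0]
offset [1.5, -42.0, 3.2] rot [0.0, 2.3, -0.0]
offset [1.4, -42.0, 3.3] rot [0.0, 2.3, -0.0]
offset [1.3, -42.0, 3.4] rot [0.0, 2.3, -0.0]
->  [0.39 0.3  0.23]
```

```bash
cat >> h.py <<'E'
_t=tool
def tool(lean): return _t(lean)@np.diag([-1,-1,1.])
E
python3 - <<'E'
from h import *
Z=R.from_euler('z',-81,degrees=True).as_matrix()
plan([([.36,-.12,.25],Z@tool(0),10),([.39,.30,.23],tool(38),12)])
E
```

```text
offset [30.2, -34.5, -1.9] rot [-0.0, -0.0, -8.0]
offset [34.7, -30.0, -1.9] rot [-0.0, -0.0, -8.0]
offset [38.5, -24.8, -1.9] rot [-0.0, -0.0, -8.0]
offset [41.6, -19.2, -1.9] rot [-0.0, -0.0, -8.0]
offset [43.9, -13.3, -1.8] rot [-0.0, -0.0, -8.0]
offset [45.3, -7.0, -1.9] rot [0.0, -0.0, -8.0]
offset [45.8, -0.7, -1.8] rot [0.0, -0.0, -8.0]
offset [45.4, 5.7, -1.9] rot [0.0, -0.0, -8.0]
offset [44.2, 12.0, -1.8] rot [0.0, -0.0, -8.1]
offset [42.1, 18.1, -1.9] rot [0.0, -0.0, -8.0]
->  [ 0.36 -0.12  0.25]
offset [34.2, 7.9, 1.7] rot [-2.2, -2.6, -6.5]
offset [33.1, 11.7, 0.5] rot [-2.2, -2.6, -6.5]
offset [31.6, 15.4, -0.4] rot [-2.2, -2.6, -6.5]
offset [29.6, 18.9, -1.2] rot [-2.2, -2.6, -6.5]
offset [27.2, 22.2, -1.7] rot [-2.2, -2.6, -6.5]
offset [24.4, 25.2, -1.9] rot [-2.2, -2.6, -6.5]
offset [21.3, 27.8, -1.9] rot [-2.2, -2.6, -6.5]
offset [17.9, 30.2, -1.7] rot [-2.2, -2.7, -6.5]
offset [14.3, 32.0, -1.3] rot [-2.3, -2.7, -6.4]
offset [10.6, 33.5, -0.6] rot [-2.3, -2.6, -6.5]
offset [6.8, 34.5, 0.4] rot [-2.2, -2.6, -6.5]
offset [2.9, 35.0, 1.6] rot [-2.2, -2.7, -6.4]
->  [0.39 0.3  0.23]
```

>>> {"method": "apply_moves", "body": {
  "moves": [
    {"jaw":1,"offset":[30,-34,-2],"rot":[0,0,-8]},
    {"jaw":1,"offset":[35,-30,-2],"rot":[0,0,-8]},
    {"jaw":1,"offset":[38,-25,-2],"rot":[0,0,-8]},
    {"jaw":1,"offset":[42,-19,-2],"rot":[0,0,-8]},
    {"jaw":1,"offset":[44,-13,-2],"rot":[0,0,-8]}
  ]
}}

```text
time_s: 1.62
eef_pos: [0.274, -0.3311, 0.2415]
eef_rot: [0.0, 0.87, 0.493, 0.0]
wrist_force: [0.4, 0.3, 0.1]
opening: 1.0
grasp_force: 0.0
```

>>> {"method": "apply_moves", "body": {
  "moves": [
    {"jaw":1,"offset":[45,-7,-2],"rot":[0,0,-8]},
    {"jaw":1,"offset":[46,-1,-2],"rot":[0,0,-8]},
    {"jaw":1,"offset":[45,6,-2],"rot":[0,0,-8]},
    {"jaw":1,"offset":[44,12,-2],"rot":[0,0,-8]},
    {"jaw":1,"offset":[42,18,-2],"rot":[0,0,-8]}
  ]
}}

```text
time_s: 2.25
eef_pos: [0.3606, -0.12, 0.2517]
eef_rot: [0.001, 0.649, 0.761, 0.0]
wrist_force: [0.1, 0.6, 0.9]
opening: 1.005
grasp_force: 0.0
```

>>> {"method": "apply_moves", "body": {
  "moves": [
    {"jaw":1,"offset":[34,8,2],"rot":[-2.2,-2.6,-6.5]},
    {"jaw":1,"offset":[33,12,0],"rot":[-2.2,-2.6,-6.5]},
    {"jaw":1,"offset":[32,15,0],"rot":[-2.2,-2.6,-6.5]},
    {"jaw":1,"offset":[30,19,-1],"rot":[-2.2,-2.6,-6.5]},
    {"jaw":1,"offset":[27,22,-2],"rot":[-2.2,-2.6,-6.5]}
  ]
}}

```text
time_s: 2.88
eef_pos: [0.3727, 0.0551, 0.2432]
eef_rot: [0.148, 0.404, 0.903, -0.0]
wrist_force: [-0.1, -0.1, -0.2]
opening: 1.003
grasp_force: 0.0
```

>>> {"method": "apply_moves", "body": {
  "moves": [
    {"jaw":1,"offset":[24,25,-2],"rot":[-2.2,-2.6,-6.5]},
    {"jaw":1,"offset":[21,28,-2],"rot":[-2.2,-2.6,-6.5]},
    {"jaw":1,"offset":[18,30,-2],"rot":[-2.2,-2.7,-6.5]},
    {"jaw":1,"offset":[14,32,-1],"rot":[-2.3,-2.7,-6.4]},
    {"jaw":1,"offset":[11,33,-1],"rot":[-2.3,-2.6,-6.5]}
  ]
}}

```text
time_s: 3.5
eef_pos: [0.3852, 0.2293, 0.2354]
eef_rot: [0.28, 0.117, 0.953, 0.0]
wrist_force: [0.3, -1.4, -0.4]
opening: 1.002
grasp_force: 0.0
```

```bash
python3 - <<'E'
from h import *
plan([([.42,.30,.18],tool(38),5)])
E
```

```text
offset [3.4, 14.6, 12.1] rot [-0.9, -1.0, -2.6]
offset [3.0, 14.5, 12.3] rot [-0.9, -1.0, -2.5]
offset [2.5, 14.4, 12.5] rot [-0.9, -1.1, -2.6]
offset [2.1, 14.4, 12.7] rot [-0.8, -1.0, -2.5]
offset [1.8, 14.2, 12.8] rot [-0.9, -1.1, -2.6]
->  [0.42 0.3  0.18]
```

>>> {"method": "apply_moves", "body": {
  "moves": [
    {"jaw":1,"offset":[3.4,14.6,12],"rot":[-0.9,-1,-2.6]},
    {"jaw":1,"offset":[3,14.5,12.3],"rot":[-0.9,-1,-2.5]},
    {"jaw":1,"offset":[2.5,14.4,12.5],"rot":[-0.9,-1.1,-2.6]},
    {"jaw":1,"offset":[2,14.4,12.7],"rot":[-0.8,-1,-2.5]},
    {"jaw":1,"offset":[1.8,14.2,12.8],"rot":[-0.9,-1.1,-2.6]}
  ]
}}

```text
time_s: 4.12
eef_pos: [0.4206, 0.299, 0.1797]
eef_rot: [0.325, 0.001, 0.946, -0.0]
wrist_force: [0.7, -0.4, 0.0]
opening: 1.003
grasp_force: 0.0
```

```bash
python3 - <<'E'
from h import *
np.set_printoptions(precision=4,suppress=True)
im,d,o=snap('wrist','w1.png'); K,T=pose('wrist',o); P=pts(d,K,T); np.savez('w1.npz',P=P,d=d)
print(o['eef_pos'],o['eef_rot'],T[:3,3])
for t in ['grip','clip']:
    for r in ctrl.outline_of('wrist',t)[:1]:
        m=r['region']&(d>0); q=P[m]; print(t,r['score'],r['position'],m.sum(),np.median(q,0),np.percentile(q,[3,97],axis=0))
E
```

```text
[0.4206 0.299  0.1797] [ 0.3252  0.001   0.9456 -0.0001] [0.2765 0.2997 0.2471]
grip 0.84 [255.8, 195.9] 817 [0.5224 0.2983 0.0797] [[0.5205 0.2891 0.0521]
 [0.5387 0.3074 0.0959]]
clip 0.89 [219.8, 109.1] 1842 [0.4524 0.2687 0.0288] [[0.4277 0.2572 0.0075]
 [0.4954 0.338  0.0299]]
```

View pics/w1.png

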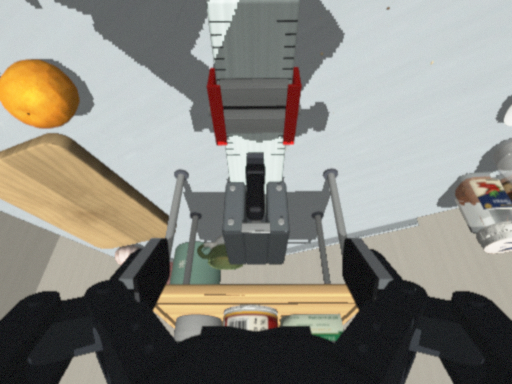

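```bash
python3 - <<'E'
from h import *
np.set_printoptions(precision=4,suppress=True)
im=cv2.imread('pics/w1.png'); P=np.load('w1.npz')['P']; K,T=pose('wrist',ctrl.get_obs())
g=cv2.cvtColor(im,6).astype(float)
for v in range(62,150):
    r=T[:3,:3]@np.array([0,(v-K[1,2])/K[1,1],1]); s=(.026-T[2,3])/r[2]
    print(v,round(T[0,3]+s*r[0],4),g[v,236:248].mean().round(),g[v,258:274].mean().round(),np.median(P[v,236:274,2]).round(4))
hsv=cv2.cvtColor(im,40); m=(hsv[...,1]>150)&((hsv[...,0]<6)|(hsv[...,0]>174))&(abs(P[...,2]-.03)<.003)&(P[...,0]<.52)
q=P[m]; 
for s in (q[:,1]<.29,q[:,1]>.31): print(np.percentile(q[s],[1,50,99],axis=0), np.degrees(np.arctan(np.polyfit(q[s][:,0],q[s][:,1],1)[0])))
E
```

```text
62 0.4064 118.0 117.0 0.0111
63 0.4072 118.0 117.0 0.0109
64 0.4081 119.0 117.0 0.0111
65 0.409 118.0 116.0 0.011
66 0.4098 118.0 117.0 0.0112
67 0.4107 118.0 118.0 0.011
68 0.4116 118.0 118.0 0.011
69 0.4125 119.0 117.0 0.0107
70 0.4134 119.0 117.0 0.0109
71 0.4143 118.0 118.0 0.011
72 0.4152 118.0 118.0 0.011
73 0.4161 118.0 117.0 0.0111
74 0.417 119.0 118.0 0.011
75 0.4179 119.0 117.0 0.0111
76 0.4189 116.0 116.0 0.0107
77 0.4198 106.0 104.0 0.0109
78 0.4207 86.0 87.0 0.0112
79 0.4217 88.0 96.0 0.0125
80 0.4226 98.0 102.0 0.0142
81 0.4236 102.0 103.0 0.0157
82 0.4245 103.0 105.0 0.0169
83 0.4255 106.0 106.0 0.0186
84 0.4265 107.0 108.0 0.0198
85 0.4275 107.0 108.0 0.0215
86 0.4285 107.0 109.0 0.0229
87 0.4295 107.0 109.0 0.0245
88 0.4305 102.0 100.0 0.0249
89 0.4315 96.0 96.0 0.0249
90 0.4325 96.0 95.0 0.0248
91 0.4335 97.0 96.0 0.0251
92 0.4345 96.0 97.0 0.0249
93 0.4356 96.0 96.0 0.025
94 0.4366 96.0 96.0 0.025
95 0.4376 95.0 95.0 0.0251
96 0.4387 94.0 95.0 0.0251
97 0.4397 94.0 94.0 0.0249
98 0.4408 93.0 93.0 0.0251
99 0.4419 94.0 93.0 0.025
100 0.443 93.0 92.0 0.025
101 0.4441
[... 873 characters left out ...]
0 104.0 0.0249
133 0.4832 106.0 113.0 0.0108
134 0.4845 118.0 118.0 0.0109
135 0.4859 132.0 118.0 0.0108
136 0.4873 156.0 118.0 0.0111
137 0.4887 178.0 118.0 0.0108
138 0.4901 191.0 120.0 0.011
139 0.4915 214.0 131.0 0.0111
140 0.493 232.0 164.0 0.0111
141 0.4944 235.0 197.0 0.0109
142 0.4959 235.0 216.0 0.011
143 0.4974 236.0 231.0 0.011
144 0.4988 235.0 234.0 0.0111
145 0.5003 236.0 234.0 0.0111
146 0.5018 235.0 234.0 0.0111
147 0.5033 235.0 234.0 0.011
148 0.5049 235.0 234.0 0.0108
149 0.5064 235.0 234.0 0.011
[[0.4279 0.2575 0.0276]
 [0.4566 0.2629 0.029 ]
 [0.4973 0.2682 0.0301]] 0.591043063720936
[[0.4276 0.3271 0.0274]
 [0.4565 0.3323 0.0289]
 [0.4965 0.3377 0.0301]] 0.388550351703516
```

```bash
python3 - <<'E'
from h import *
plan([([.5066,.298,.108],tool(38),4),([.5435,.298,.0605],tool(38),4)])
E
```

```text
offset [-6.3, 0.1, 27.3] rot [-0.0, -0.1, -0.0]
offset [-6.2, 0.0, 27.3] rot [-0.0, -0.0, -0.1]
offset [-6.2, 0.0, 27.3] rot [-0.1, -0.1, -0.0]
offset [-6.2, 0.0, 27.4] rot [-0.0, -0.0, -0.1]
->  [0.5066 0.298  0.108 ]
offset [0.0, 0.0, 15.0] rot [-0.0, -0.0, 0.0]
offset [0.1, 0.0, 15.0] rot [-0.0, -0.0, 0.0]
offset [0.0, 0.1, 15.1] rot [-0.0, -0.0, 0.0]
offset [0.1, 0.0, 15.0] rot [-0.0, -0.0, 0.0]
->  [0.5435 0.298  0.0605]
```

>>> {"method": "apply_moves", "body": {
  "moves": [
    {"jaw":1,"offset":[-6.2,0,27],"rot":[0,0,0]},
    {"jaw":1,"offset":[-6.2,0,27],"rot":[0,0,0]},
    {"jaw":0.8,"offset":[-6.2,0,27],"rot":[0,0,0]},
    {"jaw":0.7,"offset":[-6.2,0,27],"rot":[0,0,0]},
    {"jaw":0.7,"offset":[0,0,15],"rot":[0,0,0]}
  ]
}}

```text
time_s: 4.9
eef_pos: [0.5169, 0.2974, 0.0983]
eef_rot: [0.325, 0.003, 0.946, -0.0]
wrist_force: [-0.3, -0.3, 0.1]
opening: 0.7
grasp_force: 0.0
```

>>> {"method": "apply_moves", "body": {
  "moves": [
    {"jaw":0.7,"offset":[0,0,15],"rot":[0,0,0]},
    {"jaw":0.7,"offset":[0,0,15],"rot":[0,0,0]},
    {"jaw":0.7,"offset":[0,0,15],"rot":[0,0,0]},
    {"jaw":0.7,"offset":[0,0,0],"rot":[0,0,0]},
    {"jaw":0.7,"offset":[0,0,0],"rot":[0,0,0]}
  ]
}}

```text
time_s: 5.52
eef_pos: [0.5433, 0.2978, 0.0633]
eef_rot: [0.325, 0.002, 0.946, -0.0]
wrist_force: [0.8, -0.4, -0.4]
opening: 0.702
grasp_force: 0.0
```

```bash
python3 - <<'E'
from h import *
im,d,o=snap('wrist','w2.png'); print(o['eef_pos'],o['wrist_force'],o['opening'])
im,d,o=snap('side','s2.png'); a=cv2.imread('pics/s2.png')[120:270,150:300]
cv2.imwrite('pics/c2.png',np.hstack([cv2.resize(a,(384,384)),cv2.imread('pics/w2.png')[:,60:450]]))
E
```

```text
[0.54334613 0.29780466 0.0633365 ] [ 0.78487832 -0.36574764 -0.44790336] 0.7018993441872451
```

View pics/c2.png

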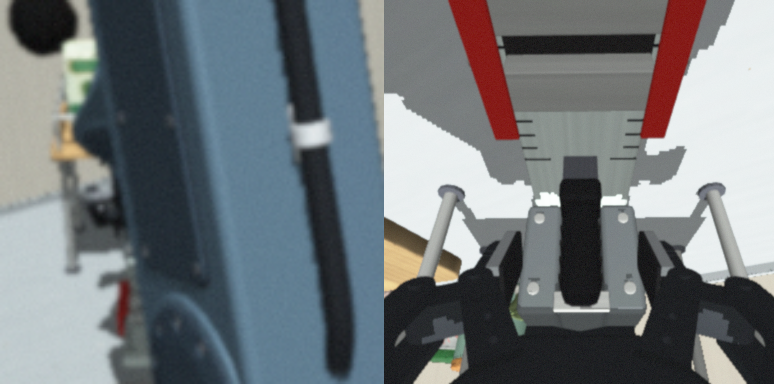

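>>> {"method": "apply_moves", "body": {
  "moves": [
    {"jaw":0.7,"offset":[1.5,0,2],"rot":[0,0,0]},
    {"jaw":0,"offset":[0,0,0],"rot":[0,0,0]},
    {"jaw":0,"offset":[0,0,0],"rot":[0,0,0]},
    {"jaw":0,"offset":[0,0,0],"rot":[0,0,0]},
    {"jaw":0,"offset":[0,0,0],"rot":[0,0,0]}
  ]
}}

```text
time_s: 6.25
eef_pos: [0.543, 0.2983, 0.06]
eef_rot: [0.325, 0.001, 0.946, -0.0]
wrist_force: [-3.1, 2.2, 2.5]
opening: 0.201
grasp_force: 58.4
```

>>> {"method": "apply_moves", "body": {
  "moves": [
    {"jaw":0,"offset":[0,0,0],"rot":[0,0,0]},
    {"jaw":0,"offset":[0,0,0],"rot":[0,0,0]},
    {"jaw":0,"offset":[0,0,0],"rot":[0,0,0]},
    {"jaw":0,"offset":[0,0,0],"rot":[0,0,0]},
    {"jaw":0,"offset":[0,0,0],"rot":[0,0,0]}
  ]
}}

```text
time_s: 6.88
eef_pos: [0.5431, 0.2982, 0.06]
eef_rot: [0.325, 0.002, 0.946, -0.0]
wrist_force: [-5.1, 2.3, 3.0]
opening: 0.201
grasp_force: 58.8
```

```bash
cat >> h.py <<'E'
PIV=np.array([.085,.020])
def rockpose(d,th,p0,M0,gx=.5825,yaw=np.radians(.4)):
    "TCP pose for draw d, rock th, rigid with grip; p0,M0 = TCP at d=0, th=0"
    ry=R.from_euler('y',th); piv=np.array([gx+.085,0,.020])
    piv[1]=p0[1]
    v=p0-piv+np.array([-d,0,0])
    p=piv+ry.apply(v); p[1]+=-d*np.sin(yaw)
    return p, ry.as_matrix()@M0
E
python3 - <<'E'
from h import *
o=ctrl.get_obs(); p0=np.array(o['eef_pos']); M0=rot(o['eef_rot']).as_matrix(); np.savez('home.npz',p0=p0,M0=M0)
print(p0,o['opening'],o['grasp_force'],o['wrist_force'])
plan([(*rockpose(0,.06,p0,M0),4),(*rockpose(0,.12,p0,M0),4),(*rockpose(.04,.105,p0,M0),5),(*rockpose(.076,.09,p0,M0),5)])
E
```

```text
[0.54305766 0.29822074 0.05996174] 0.20121288488769248 58.76362681388855 [-5.10077505  2.30167967  2.97128191]
offset [-1.7, 0.0, -1.1] rot [0.0, 0.9, -0.0]
offset [-1.6, 0.0, -1.1] rot [0.0, 0.8, -0.0]
offset [-1.6, 0.0, -1.1] rot [0.0, 0.9, -0.0]
offset [-1.6, 0.0, -1.1] rot [0.0, 0.8, -0.0]
->  [0.5456 0.2982 0.0674]
offset [-1.7, 0.0, -1.0] rot [0.0, 0.9, -0.0]
offset [-1.6, 0.0, -1.1] rot [0.0, 0.9, -0.0]
offset [-1.6, 0.0, -1.1] rot [0.0, 0.8, -0.0]
offset [-1.6, 0.0, -1.1] rot [0.0, 0.9, -0.0]
->  [0.5487 0.2982 0.0745]
offset [6.7, -0.1, -4.6] rot [0.0, -0.2, -0.0]
offset [6.7, -0.1, -4.6] rot [0.0, -0.2, -0.0]
offset [6.7, -0.1, -4.7] rot [0.0, -0.2, -0.0]
offset [6.6, -0.0, -4.7] rot [0.0, -0.1, -0.0]
offset [6.7, -0.1, -4.6] rot [0.0, -0.2, -0.0]
->  [0.5081 0.2979 0.0769]
offset [6.1, -0.1, -4.0] rot [0.0, -0.2, -0.0]
offset [6.1, -0.1, -4.1] rot [0.0, -0.2, -0.0]
offset [6.1, -0.0, -4.1] rot [0.0, -0.1, -0.0]
offset [6.1, -0.1, -4.1] rot [0.0, -0.2, -0.0]
offset [6.1, -0.0, -4.0] rot [0.0, -0.1, -0.0]
->  [0.4715 0.2977 0.0778]
```

>>> {"method": "apply_moves", "body": {
  "moves": [
    {"jaw":0,"offset":[-1.7,0,-1.1],"rot":[0,0.9,0]},
    {"jaw":0,"offset":[-1.6,0,-1.1],"rot":[0,0.8,0]},
    {"jaw":0,"offset":[-1.6,0,-1.1],"rot":[0,0.9,0]},
    {"jaw":0,"offset":[-1.6,0,-1.1],"rot":[0,0.8,0]},
    {"jaw":0,"offset":[-1.7,0,-1],"rot":[0,0.9,0]}
  ]
}}

```text
time_s: 7.5
eef_pos: [0.5461, 0.2981, 0.0687]
eef_rot: [0.288, 0.002, 0.958, -0.0]
wrist_force: [-4.7, 2.6, 0.2]
opening: 0.2
grasp_force: 59.2
```

>>> {"method": "apply_moves", "body": {
  "moves": [
    {"jaw":0,"offset":[-1.6,0,-1.1],"rot":[0,0.9,0]},
    {"jaw":0,"offset":[-1.6,0,-1.1],"rot":[0,0.8,0]},
    {"jaw":0,"offset":[-1.6,0,-1.1],"rot":[0,0.9,0]},
    {"jaw":0,"offset":[0,0,0],"rot":[0,0,0]},
    {"jaw":0,"offset":[0,0,0],"rot":[0,0,0]}
  ]
}}

```text
time_s: 8.12
eef_pos: [0.5484, 0.298, 0.0741]
eef_rot: [0.267, 0.002, 0.964, -0.0]
wrist_force: [-4.5, 3.0, 0.0]
opening: 0.204
grasp_force: 59.2
```

>>> {"method": "apply_moves", "body": {
  "moves": [
    {"jaw":0,"offset":[6.7,0,-4.6],"rot":[0,-0.2,0]},
    {"jaw":0,"offset":[6.7,-0.1,-4.6],"rot":[0,-0.2,0]},
    {"jaw":0,"offset":[6.7,-0.1,-4.7],"rot":[0,-0.2,0]},
    {"jaw":0,"offset":[6.6,0,-4.7],"rot":[0,-0.1,0]},
    {"jaw":0,"offset":[6.7,-0.1,-4.6],"rot":[0,-0.2,0]}
  ]
}}

```text
time_s: 8.75
eef_pos: [0.5088, 0.2977, 0.0768]
eef_rot: [0.275, 0.002, 0.961, -0.0]
wrist_force: [8.8, 3.6, -9.4]
opening: 0.198
grasp_force: 58.7
```

```bash
cat >> h.py <<'E'
def est():
    "draw, rock (from z and from rotation) out of the TCP pose"
    h=np.load('home.npz'); o=ctrl.get_obs(); p=np.array(o['eef_pos'])
    from scipy.optimize import fsolve
    f=lambda s:(rockpose(s[0],s[1],h['p0'],h['M0'])[0]-p)[[0,2]]
    s=fsolve(f,[.05,.08]); dr=R.from_matrix(rot(o['eef_rot']).as_matrix()@h['M0'].T).as_rotvec()
    print('p',p.round(4),'draw %.4f th %.4f rotth %.4f'%(s[0],s[1],dr[1]),'F',np.round(o['wrist_force'],1),'open',round(o['opening'],3),'gf',round(o['grasp_force'],1),'t',o['time_s'])
    return s
E
python3 - <<'E'
from h import *
est(); h=np.load('home.npz'); plan([(*rockpose(.076,.09,h['p0'],h['M0']),5)])
snap('wrist','w3.png'); d=ctrl.camera('wrist')
E
```

```text
p [0.5088 0.2977 0.0768] draw 0.0393 th 0.1043 rotth 0.1040 F [ 8.8  3.6 -9.4] open 0.198 gf 58.7 t 8.75
offset [6.2, -0.0, -4.1] rot [-0.0, -0.2, -0.0]
offset [6.2, -0.0, -4.2] rot [-0.0, -0.2, -0.0]
offset [6.2, -0.0, -4.2] rot [-0.0, -0.1, -0.0]
offset [6.2, -0.1, -4.1] rot [-0.0, -0.2, -0.0]
offset [6.2, -0.0, -4.2] rot [-0.0, -0.1, -0.0]
->  [0.4715 0.2977 0.0778]
```

View pics/w3.png

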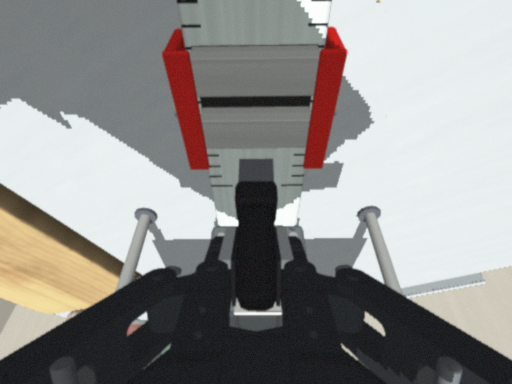

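>>> {"method": "apply_moves", "body": {
  "moves": [
    {"jaw":0,"offset":[6.2,0,-4.1],"rot":[0,-0.2,0]},
    {"jaw":0,"offset":[6.2,0,-4.2],"rot":[0,-0.2,0]},
    {"jaw":0,"offset":[6.2,0,-4.2],"rot":[0,-0.1,0]},
    {"jaw":0,"offset":[6.2,-0.1,-4.1],"rot":[0,-0.2,0]},
    {"jaw":0,"offset":[6.2,0,-4.2],"rot":[0,-0.1,0]}
  ]
}}

```text
time_s: 9.48
eef_pos: [0.472, 0.2976, 0.0781]
eef_rot: [0.282, 0.002, 0.959, -0.0]
wrist_force: [11.8, 2.2, -9.4]
opening: 0.199
grasp_force: 58.8
```

```bash
python3 - <<'E'
from h import *
h=np.load('home.npz')
snap('wrist','w4.png'); est()
plan([(*rockpose(.076,.062,h['p0'],h['M0']),5),(*rockpose(.076,.0,h['p0'],h['M0']),10)])
E
```

```text
p [0.4711 0.2975 0.0779] draw 0.0764 th 0.0900 rotth 0.0902 F [10.6  2.8 -9.7] open 0.201 gf 58.9 t 9.525
offset [0.8, 0.0, 0.8] rot [-0.0, -0.3, -0.0]
offset [0.8, 0.0, 0.8] rot [-0.0, -0.3, -0.0]
offset [0.8, 0.1, 0.8] rot [-0.0, -0.3, -0.0]
offset [0.8, 0.0, 0.8] rot [-0.0, -0.4, -0.0]
offset [0.8, 0.1, 0.8] rot [-0.0, -0.3, -0.0]
->  [0.47   0.2977 0.0723]
offset [0.9, -0.0, 0.9] rot [-0.0, -0.4, -0.0]
offset [0.9, -0.0, 0.8] rot [-0.0, -0.4, -0.0]
offset [1.0, -0.0, 0.8] rot [-0.0, -0.3, -0.0]
offset [1.0, -0.0, 0.8] rot [-0.0, -0.4, -0.0]
offset [1.0, -0.0, 0.8] rot [-0.0, -0.3, -0.0]
offset [1.0, -0.0, 0.8] rot [-0.0, -0.4, -0.0]
offset [0.9, -0.0, 0.9] rot [-0.0, -0.3, -0.0]
offset [1.0, -0.0, 0.8] rot [-0.0, -0.4, -0.0]
offset [1.0, -0.0, 0.8] rot [-0.0, -0.3, -0.0]
offset [0.9, -0.0, 0.9] rot [-0.0, -0.4, -0.0]
->  [0.4671 0.2977 0.06  ]
```

View pics/w4.png

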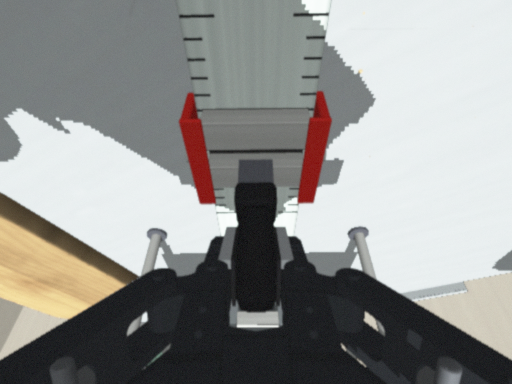

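>>> {"method": "apply_moves", "body": {
  "moves": [
    {"jaw":0,"offset":[0.8,0,0.8],"rot":[0,-0.3,0]},
    {"jaw":0,"offset":[0.8,0,0.8],"rot":[0,-0.3,0]},
    {"jaw":0,"offset":[0.8,0,0.8],"rot":[0,-0.3,0]},
    {"jaw":0,"offset":[0.8,0,0.8],"rot":[0,-0.4,0]},
    {"jaw":0,"offset":[0.8,0,0.8],"rot":[0,-0.3,0]}
  ]
}}

```text
time_s: 10.15
eef_pos: [0.4711, 0.2976, 0.0726]
eef_rot: [0.296, 0.002, 0.955, -0.0]
wrist_force: [11.7, 2.0, -9.5]
opening: 0.202
grasp_force: 58.8
```

```bash
python3 - <<'E'
from h import *
est()
im=cv2.imread('pics/w4.png',0).astype(int); o=ctrl.get_obs()
T=np.eye(4);p,M=np.array([.4711,.2975,.0779]),rockpose(.076,.0902,np.load('home.npz')['p0'],np.load('home.npz')['M0'])[1]
T[:3,:3]=M;T[:3,3]=p;T=T@np.array(ctrl.camera_params('wrist')['mount']);K=np.array(ctrl.camera_params('wrist')['K'])
for v in range(144,160):
    r=T[:3,:3]@np.array([0,(v-K[1,2])/K[1,1],1]); s=(.026-T[2,3])/r[2]; print(v,round(T[0,3]+s*r[0],4),im[v,215:235].mean(),im[v,280:300].mean())
E
```

```text
p [0.4711 0.2976 0.0726] draw 0.0749 th 0.0639 rotth 0.0616 F [11.7  2.  -9.5] open 0.202 gf 58.8 t 10.15
144 0.4455 115.55 114.1
145 0.4463 116.15 115.0
146 0.447 115.2 115.1
147 0.4478 115.7 111.75
148 0.4486 113.9 99.5
149 0.4494 98.05 63.2
150 0.4501 57.25 35.55
151 0.4509 32.45 37.75
152 0.4517 45.2 71.2
153 0.4525 78.3 105.45
154 0.4533 110.2 117.65
155 0.4541 116.7 118.25
156 0.455 117.85 119.15
157 0.4558 118.05 119.65
158 0.4566 119.35 121.0
159 0.4574 121.1 123.95
```

>>> {"method": "apply_moves", "body": {
  "moves": [
    {"jaw":0,"offset":[1.8,0,0.4],"rot":[0,-0.4,0]},
    {"jaw":0,"offset":[0.9,0,0.8],"rot":[0,-0.4,0]},
    {"jaw":0,"offset":[1,0,0.8],"rot":[0,-0.3,0]},
    {"jaw":0,"offset":[1,0,0.8],"rot":[0,-0.4,0]},
    {"jaw":0,"offset":[0,0,0],"rot":[0,0,0]}
  ]
}}

```text
time_s: 10.78
eef_pos: [0.4688, 0.2977, 0.0676]
eef_rot: [0.308, 0.002, 0.951, -0.0]
wrist_force: [11.0, 2.3, -9.5]
opening: 0.204
grasp_force: 58.9
```

```bash
python3 - <<'E'
from h import *
est()
E
```

```text
p [0.4688 0.2977 0.0676] draw 0.0759 th 0.0384 rotth 0.0356 F [11.   2.3 -9.5] open 0.204 gf 58.9 t 10.775
```

>>> {"method": "apply_moves", "body": {
  "moves": [
    {"jaw":0,"offset":[1,0,0.8],"rot":[0,-0.4,0]},
    {"jaw":0,"offset":[1,0,0.8],"rot":[0,-0.4,0]},
    {"jaw":0,"offset":[1,0,0.8],"rot":[0,-0.3,0]},
    {"jaw":0,"offset":[1,0,0.8],"rot":[0,-0.4,0]},
    {"jaw":0,"offset":[0,0,0],"rot":[0,0,0]}
  ]
}}

```text
time_s: 11.4
eef_pos: [0.4675, 0.2977, 0.0627]
eef_rot: [0.32, 0.002, 0.947, -0.0]
wrist_force: [12.4, 2.3, -9.0]
opening: 0.202
grasp_force: 59.0
```

```bash
python3 - <<'E'
from h import *
est()
E
```

```text
p [0.4675 0.2977 0.0627] draw 0.0761 th 0.0137 rotth 0.0095 F [12.4  2.3 -9. ] open 0.202 gf 59.0 t 11.4
```

>>> {"method": "apply_moves", "body": {
  "moves": [
    {"jaw":0,"offset":[1,0,0.8],"rot":[0,-0.3,0]},
    {"jaw":0,"offset":[0.8,0,0.8],"rot":[0,-0.3,0]},
    {"jaw":0,"offset":[0.6,0,0.8],"rot":[0,0,0]},
    {"jaw":0,"offset":[0,0,0],"rot":[0,0,0]},
    {"jaw":0,"offset":[0,0,0],"rot":[0,0,0]}
  ]
}}

```text
time_s: 12.02
eef_pos: [0.4679, 0.2979, 0.0602]
eef_rot: [0.326, 0.002, 0.945, -0.0]
wrist_force: [11.8, 0.7, -6.3]
opening: 0.198
grasp_force: 59.2
```

```bash
python3 - <<'E'
from h import *
est()
E
```

```text
p [0.4679 0.2979 0.0602] draw 0.0752 th 0.0013 rotth -0.0024 F [11.8  0.7 -6.3] open 0.198 gf 59.2 t 12.025
```

>>> {"method": "apply_moves", "body": {
  "moves": [
    {"jaw":0,"offset":[-0.6,0,0.9],"rot":[0,0,0]},
    {"jaw":0,"offset":[-0.8,0,0.6],"rot":[0,0,0]},
    {"jaw":0,"offset":[-0.8,0,0.6],"rot":[0,0,0]},
    {"jaw":0,"offset":[-0.4,0,0.3],"rot":[0,0,0]},
    {"jaw":0,"offset":[0,0,0],"rot":[0,0,0]}
  ]
}}

```text
time_s: 12.65
eef_pos: [0.4714, 0.2979, 0.0601]
eef_rot: [0.326, 0.002, 0.945, -0.0]
wrist_force: [10.3, 1.0, -4.8]
opening: 0.203
grasp_force: 59.7
```

```bash
python3 - <<'E'
from h import *
est()
E
```

```text
p [0.4714 0.2979 0.0601] draw 0.0717 th 0.0005 rotth -0.0026 F [10.3  1.  -4.8] open 0.203 gf 59.7 t 12.65
```

>>> {"method": "apply_moves", "body": {
  "moves": [
    {"jaw":0,"offset":[-0.6,0,0.5],"rot":[0,0,0]},
    {"jaw":0,"offset":[0,0,0],"rot":[0,0,0]},
    {"jaw":0,"offset":[-0.6,0,0.5],"rot":[0,0,0]},
    {"jaw":0,"offset":[0,0,0],"rot":[0,0,0]},
    {"jaw":0,"offset":[0,0,0],"rot":[0,0,0]}
  ]
}}

```text
time_s: 13.28
eef_pos: [0.4715, 0.298, 0.0598]
eef_rot: [0.326, 0.002, 0.945, -0.0]
wrist_force: [-2.2, -1.2, 11.0]
opening: 0.205
grasp_force: 62.4
```

```bash
python3 - <<'E'
from h import *
est()
E
```

```text
p [0.4715 0.298  0.0598] draw 0.0716 th -0.0006 rotth -0.0018 F [-2.2 -1.2 11. ] open 0.205 gf 62.4 t 13.275
```

>>> {"method": "apply_moves", "body": {
  "moves": [
    {"jaw":0.35,"offset":[0,0,0],"rot":[0,0,0]},
    {"jaw":0.6,"offset":[0,0,0],"rot":[0,0,0]},
    {"jaw":0.8,"offset":[0,0,0],"rot":[0,0,0]},
    {"jaw":0.8,"offset":[0,0,0],"rot":[0,0,0]},
    {"jaw":0.8,"offset":[0,0,0],"rot":[0,0,0]}
  ]
}}

```text
time_s: 13.9
eef_pos: [0.4708, 0.2978, 0.0586]
eef_rot: [0.325, 0.002, 0.946, -0.0]
wrist_force: [0.0, -0.3, -0.3]
opening: 0.803
grasp_force: 0.0
```

>>> {"method": "apply_moves", "body": {
  "moves": [
    {"jaw":0.8,"offset":[0,0,-8],"rot":[0,0,0]},
    {"jaw":0.8,"offset":[0,0,-20],"rot":[0,0,0]},
    {"jaw":0.8,"offset":[0,0,-30],"rot":[0,0,0]},
    {"jaw":0.8,"offset":[0,0,-30],"rot":[0,0,0]},
    {"jaw":0.8,"offset":[0,0,-30],"rot":[0,0,0]}
  ]
}}

```text
time_s: 14.52
eef_pos: [0.3974, 0.298, 0.1528]
eef_rot: [0.325, 0.002, 0.946, 0.0]
wrist_force: [0.4, 0.3, -0.1]
opening: 0.802
grasp_force: 0.0
```

```bash
python3 - <<'E'
from h import *
im,d,o=snap('wrist','w5.png'); K,T=pose('wrist',o); P=pts(d,K,T); print(o['eef_pos'],o['wrist_force'],o['time_s'])
for r in ctrl.outline_of('wrist','grip')[:1]:
    q=P[r['region']&(d>0)]; print(r['score'],np.percentile(q,[3,50,97],axis=0).round(4))
snap('scene','s5.png'); a=cv2.imread('pics/s5.png')[130:300,150:350]
cv2.imwrite('pics/c5.png',np.hstack([cv2.resize(a,(400,340)),cv2.imread('pics/w5.png')[:340,60:450]]))
E
```

```text
[0.39736322 0.29803462 0.15279728] [ 0.4480582   0.34359646 -0.09629196] 14.525
0.78 [[0.449  0.2889 0.0532]
 [0.4508 0.2976 0.0802]
 [0.4665 0.3063 0.0957]]
```

View pics/c5.png

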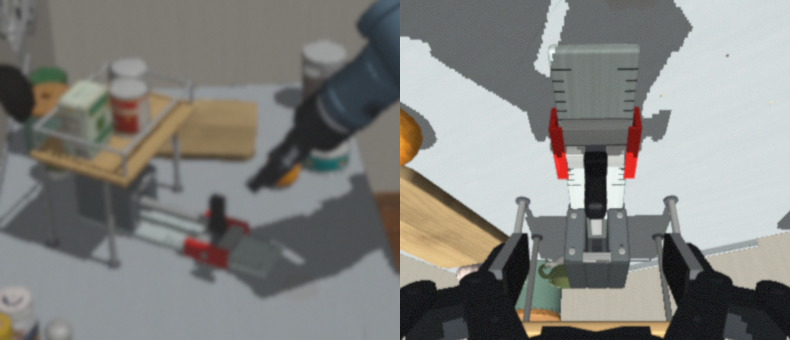

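The grip stands drawn out over the clip. Its top is at the same height as at home, so the tooth is fully in and the gauge holds by itself. The things on the shelf and worktop look unmoved.

```bash
python3 -c "
from bench import ctrl
print(ctrl.hand_in())"
```

```text
the job is handed in; nothing more can be done
None
```

The gauge is set and handed in: drawn about 72 mm, the tooth is fully down in the keeper slot and held by its wall, the gripper is clear, and nothing else looks disturbed.

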